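# Switch off the kettle and hold it clear while its base is wiped

## Robot

A 6-joint arm with a two-finger parallel gripper is mounted at the origin on the work surface. World frame = base frame: x ahead of the robot, y to its left, z up, the work surface at z = 0. Lengths are in m, angles in rad, forces in N, time in s.
With the tool pointing down it reaches from about 0.425 to 0.95 m from the base axis. Payload 3.5 kg.
Tool frame: the origin (TCP) lies between the finger pads, 19 mm behind the fingertips; this is the grasp point; z points along the fingers, y is the line along which they close (so a half turn about z gives the same grasp; the last joint's range is limited). The gripper opens to 85 mm and grips with 20 to 120 N. Pads are 22 mm wide; open, the fingers measure 114 mm over their backs; the gripper's body (76 mm by 85 mm) begins 54 mm behind the grasp point. The pads swing forward as they close: fully open they stand 13 mm farther back than shut.
Start: joints at [-1.315, 0.286, 1.577, -0, 1.279, -0.15], TCP at [0.266, -0.62, 0.25] pointing down, gripper open.
Joint ranges: [-2.77, 2.77], [-0.9, 2.22], [0.21, 2.48], [-1.53, 4.67], [0.24, 2.81], [-2.84, 2.84]. Speed limits (rad/s): [2.79, 2.79, 3.14, 3.14, 3.14, 3.14].

## Interface

Orientations are given as a unit quaternion [x, y, z, w].
In Python, from plant import ctrl gives the robot as it stands.
- The arm moves only by the tool move_arm, never from a script. Its argument "plan" is a list of rows, each an object of numbers: "x", "y", "z": the shift along the tool's x, y, z in m; "yaw": the turn about the tool's z in rad; "fingers": the closure, from 0 (fully open) to 1 (shut). In form: [{"x": .., "y": .., "z": .., "yaw": .., "fingers": ..}, ...]. A call has 1 to 5 rows; each row is the pose to reach, as a shift and turn from the pose commanded when the call began, along the tool's axes at that moment; what a row does not reach only later rows make up. A row lasts 1/10 s, in which the tool goes at most 50 mm and 8.59 degrees, less where a joint would pass 70% of its speed; a pose out of reach is approached as far as the arm can. A call with a gripper value outside its range is refused whole. The fingers move at their own pace and stop on an object; "force" is the grip in N (left out, the last holds). Time passes only in rows, so rows that repeat a pose let the fingers close. It gives the time, the measured TCP pose, the force, the opening and the grip force at its end, in the units of the state.
- ctrl.get_state(): the state, without advancing time (a new reading comes with each control period).
- ctrl.read_camera(name): name is "scene" or "top"; returns the picture (480x640x3 uint8, red, green, blue); there is no depth.
- ctrl.camera_model(name): a dict with "intrinsics" (3x3 intrinsics, pixels), "distortion" ([k1, k2, p1, p2, k3] as OpenCV has them; the pictures are not rectified), "cam_to_world" (4x4, takes a point from camera to world coordinates). Camera axes: x right, y up, looking along -z (the intrinsics and any distortion apply to the point x, -y, -z); pixel columns grow to the right and rows downward; lengths in m; the calibration is good to about 2 mm. A picture is of the moment at which its call begins. camera_model takes no time and is no camera call.
- ctrl.sign_off(): hands the job in; it is judged then, once.
The state is a dict: "time": time; "qpos": joint angles; "dq": joint speeds; "joint_efforts": joint torques, N m; "eef_pos": TCP position; "tcp_rot": TCP orientation; "contact_force": force on the tool from outside, world axes, zero at the start; "wrist_torque": the same for the moment, N m; "opening": opening from 0.0 (shut) to 1.0 (fully open); "finger_force": force on a finger pad.
Only numpy, scipy, OpenCV 4.12 (cv2) and the standard library are available. Lean on these libraries where they do the work, as an engineer would, in place of code of your own. Each camera call takes 0.05 s, during which the arm holds its last target. There are 200 camera calls.

## Task

I want to wipe the kettle's base: switch it off first by pressing the push switch on the base fully down and letting it come back up while the kettle is still standing there, then take the kettle by its top handle, lift it straight up and hold it level and still right above its base, about 10 cm clear. Keep it level all the way, leave the mug, the jar and the shaker as they stand, and finish while holding the kettle there; do not set it down.

Things in the scene. Friction and masses are not known exactly. Their poses are not given: they have to be found in the camera images.
- kettle: Steel electric kettle, 136 mm wide at the foot, 196 mm high, 0.5 to 0.9 kg. Origin: centre of its underside (20 mm above the worktop when on its base); x towards the short spout (tip 107 mm out, 112 mm high), z up. Centre of mass within 5 mm of the axis, 65 mm up. The foot's 32 mm socket drops 9 mm over the base's contact pin: lift straight. Spout never nearer than 1.2 rad to the base's panel.
- kettle_grip (a point): Middle of the kettle's handle, on its axis, 186 mm above its underside; axes as the kettle's. The handle is a fixed arch over the lid in line with the spout: a level black grip bar 104 mm long (kettle x), 22 mm wide (y), 20 mm high, on two 10 mm rods up to 67 mm from the axis. 39 mm are free between bar and lid knob. Held by its middle the kettle hangs level, held off it the kettle tips.
- kettle_base: The kettle's black base, fixed. Origin: centre of its round seat, at worktop level; z up. Seat 156 mm wide, its top 20 mm above the worktop; central contact pin 22 mm wide, 12 mm high. A control panel, 84 mm wide and 18 mm high, reaches along -x to 158 mm from the centre, to the robot's right (base yaw 1.0 to 2.1 rad).
- kettle_switch_top (a point): Centre of the top of the only push switch, on the base's panel 125 mm from the base's centre along its -x: steel cap 26 mm wide in a grey collar 42 mm wide, 22 mm high. Cap top 32 mm above the worktop when up; this point moves with it. The kettle stands on its +x side: body and handle come no nearer than 55 mm to the switch's axis, so turn the gripper's narrow side to it.
- kettle_switch (a joint): Travel of the push switch in m: 0 up, 0.006 fully down. A spring returns it: it starts to move at about 1.5 N and is fully down at 5 N.
- mug: White mug, bystander: 80 mm wide, 92 mm high. Origin: centre of its underside, z up. The three bystanders stand 185 to 235 mm from the base's centre, round its left and far sides; which is where changes.
- jar: Amber glass jar with a steel lid, bystander: 76 mm wide, 115 mm high. Origin: centre of its underside, z up.
- shaker: Steel salt shaker, bystander: 48 mm wide, 90 mm high. Origin: centre of its underside, z up.
Mind the look-alikes: they are no part of the job. Of the things shaped like the kettle_base, the black one is meant.

How it is judged:
By the outcome, as a careful person would: the job done as asked, in the order asked, and still so for the second after the job is handed in, while the arm keeps its last pose, push and grip.
It also fails if it takes over 61 s, if anything falls off the work surface, if the arm or the gripper's body presses on something with over 40 N, if the wrist force passes 120 N, or if a joint passes its speed limit or range.

## Working session

There is one attempt and no reset: what is moved stays moved. The work goes in short steps, Python scripts to look and compute and a tool call to move; the robot and the scene stay as the last step left them, time stands still between calls to the robot, and variables do not carry over. Pictures are saved under pics/ and viewed, at most 10 in all, crops included, and the job is handed in when it is done.

Besides the shell and the picture viewer there is one more tool, called after "Request:" by a JSON object that holds its "api" and its "payload". move_arm: Moves the arm, as the interface text tells. Its arguments: {"type":"object","properties":{"plan":{"type":"array"},"force":{"type":"number"}},"required":["plan"]}

```bash
mkdir -p pics; ls
python3 - <<'E'
from plant import ctrl
import cv2,numpy as np
for n in("scene","top"):
    im=ctrl.read_camera(n); cv2.imwrite(f"pics/{n}0.png",im[...,::-1])
    m=ctrl.camera_model(n); print(n,np.round(m["intrinsics"],1).tolist(),m["distortion"],np.round(m["cam_to_world"],3).tolist())
s=ctrl.get_state();print(s)
E
```

```text
pics
scene [[531.4, 0.0, 322.8], [0.0, 531.4, 241.4], [0.0, 0.0, 1.0]] [-0.04173983  0.          0.          0.          0.        ] [[-0.72, -0.49, 0.491, 1.053], [0.694, -0.507, 0.512, 0.649], [-0.002, 0.71, 0.705, 0.831], [0.0, 0.0, 0.0, 1.0]]
top [[536.1, 0.0, 327.5], [0.0, 536.1, 243.7], [0.0, 0.0, 1.0]] [-0.15017684  0.          0.          0.          0.        ] [[0.045, 0.978, -0.203, 0.384], [-0.999, 0.044, -0.011, 0.131], [-0.002, 0.203, 0.979, 1.038], [0.0, 0.0, 0.0, 1.0]]
{'time': 0.1, 'qpos': array([-1.31498451e+00,  2.87121757e-01,  1.57805828e+00,  3.16966042e-06,
        1.27859226e+00, -1.49977731e-01]), 'dq': array([ 0.00185261, -0.00338635, -0.0019781 ,  0.00096936,  0.00056102,
       -0.00042322]), 'joint_efforts': array([ 1.05094234e-03, -4.07292473e+01, -2.93698204e+01, -1.61212361e-04,
        3.39420978e-03,  8.44096888e-06]), 'eef_pos': array([ 0.26634997, -0.6196151 ,  0.24874068]), 'tcp_rot': array([ 9.79486880e-01,  2.01504999e-01, -5.61280876e-05, -1.08837425e-03]), 'contact_force': array([-0.88608581,  0.44457333, -1.04190453]), 'wrist_torque': array([ 0.07350331,  0.02350691, -0.01420375]), 'finger_force': 0.0, 'opening': 0.9945433455625533}
```

View pics/top0.png

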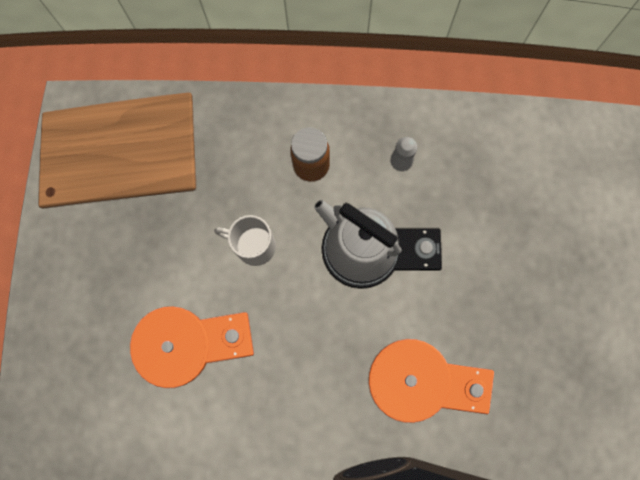

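View pics/scene0.png

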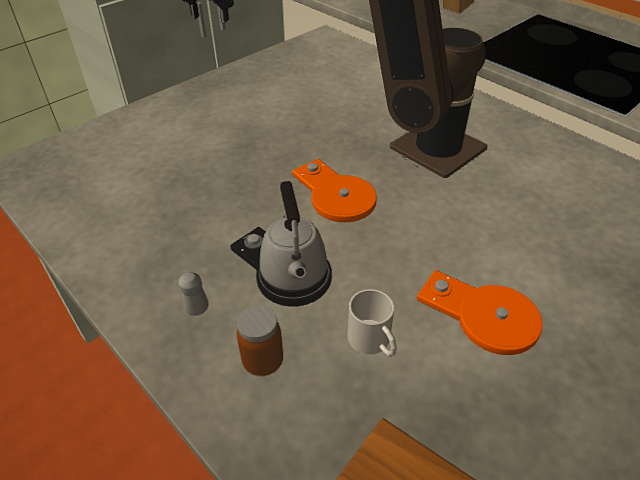

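The top view shows three base-shaped things: the black base with the kettle at (361,248) and its switch at (426,247), plus orange bases at (170,346) and (410,380). The black one is meant: it carries the kettle and its panel points to the robot's right. I'll confirm that in an enlarged crop and take measurements.

```bash
cat > h.py <<'E'
from plant import ctrl
import cv2,numpy as np
def ray(n,uv):
    m=ctrl.camera_model(n); K=np.array(m["intrinsics"]);T=np.array(m["cam_to_world"])
    p=cv2.undistortPoints(np.array([[uv]],float),K,np.array(m["distortion"]))[0,0]
    return T[:3,3],T[:3,:3]@np.array([p[0],-p[1],-1])
def plane(n,uv,z):
    o,d=ray(n,uv); return o+d*(z-o[2])/d[2]
def two(uvt,uvs):
    (a,d),(b,e)=ray("top",uvt),ray("scene",uvs)
    s=np.linalg.lstsq(np.c_[d,-e],b-a,rcond=None)[0]
    p,q=a+d*s[0],b+e*s[1]; return (p+q)/2,np.linalg.norm(p-q)
E
python3 - <<'E'
import cv2
t=cv2.imread("pics/top0.png")[190:300,310:450]; s=cv2.imread("pics/scene0.png")[170:310,220:340]
a=cv2.resize(t,None,fx=3.2,fy=3.2,interpolation=cv2.INTER_CUBIC);b=cv2.resize(s,None,fx=2.8,fy=2.8,interpolation=cv2.INTER_CUBIC)
import numpy as np
c=np.zeros((400,a.shape[1]+b.shape[1],3),np.uint8);c[:a.shape[0],:a.shape[1]]=a;c[:b.shape[0],a.shape[1]:]=b
cv2.imwrite("pics/crop.png",c);print(a.shape,b.shape)
E
```

```text
(352, 448, 3) (392, 336, 3)
```

View pics/crop.png

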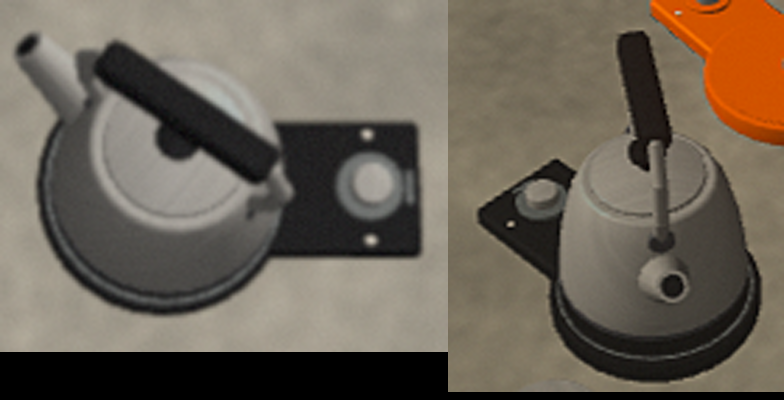

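The crop confirms it: the black base carries the kettle, with the switch cap at about (426.9,247.5) in the top view and (253.9,237.9) in the scene view. The bar runs diagonally in the top view, centred at about (368,225), with corners at about (346,202), (340,211), (397,238) and (391,247).

Run:
```python
from h import *
from scipy.optimize import least_squares
t=lambda x,y:(310+(x+.5)/3.2-.5,190+(y+.5)/3.2-.5); s=lambda x,y:(220+(x-448+.5)/2.8-.5,170+(y+.5)/2.8-.5)
np.set_printoptions(precision=4,suppress=True)
# cap: refine by brightness
cap=plane("top",t(374,184),.032); print("cap",cap,two(t(374,184),s(543,190)))
for nm,img,roi in(("top","pics/top0.png",(412,234,442,262)),):
    im=cv2.imread(img); x0,y0,x1,y1=roi; g=cv2.resize(im[y0:y1,x0:x1],None,fx=8,fy=8,interpolation=cv2.INTER_CUBIC)
    m=(g.min(2)>60).astype(np.uint8); c=max(cv2.findContours(m,0,1)[0],key=cv2.contourArea)
    (cx,cy),r=cv2.minEnclosingCircle(c); uv=(x0+(cx+.5)/8-.5,y0+(cy+.5)/8-.5); print("collar",uv,r/8,plane("top",uv,.022))
for z in(.018,): 
    A,B=plane("top",t(418,123),z),plane("top",t(421,256),z); print("panel end",(A+B)/2,np.linalg.norm(A-B))
# seat rim points on the outer base edge (lower left)
pts=np.array([plane("top",t(*p),.012)[:2] for p in((39,180),(44,220),(60,255),(90,288),(125,307),(165,313),(205,305),(240,285))])
f=least_squares(lambda q:np.hypot(*(pts-q[:2]).T)-q[2],[.5,.05,.078]);print("seat",f.x)
C=[plane("top",t(*p),.214) for p in((115,40),(95,68),(258,182),(278,155))]
print("bar",np.mean(C,0),np.linalg.norm(C[0]-C[3]),np.linalg.norm(C[0]-C[1]))
d=(C[0]+C[1]-C[2]-C[3]);print("bar yaw",np.arctan2(d[1],d[0]))
print("far end",two(t(268,168),s(632,36)),"spout end",two(t(105,54),s(654,139)))
b=-(cap[:2]-f.x[:2]);print("base yaw",np.arctan2(b[1],b[0]),np.linalg.norm(b))
from scipy.spatial.transform import Rotation as R
print(R.from_quat(ctrl.get_state()["tcp_rot"]).as_matrix())
```

```text
cap [ 0.5941 -0.0478  0.032 ] (array([ 0.5937, -0.0472,  0.0289]), np.float64(0.0030325865194440124))
collar (427.0709810256958, 248.02184009552002) 12.85379695892334 [ 0.5945 -0.0507  0.022 ]
panel end [ 0.5952 -0.0784  0.018 ] 0.0827231441258415
seat [-1687.0575   821.607   1876.9264]
bar [0.5889 0.0784 0.214 ] 0.09923005176043008 0.01762353673791349
bar yaw 0.9856063445472888
far end (array([0.5624, 0.037 , 0.2102]), np.float64(0.000832693377869562)) spout end (array([0.6175, 0.1202, 0.207 ]), np.float64(0.0018739782346028847))
base yaw 2.6885099206533662 1877.0414417193144
[[ 0.9188  0.3947 -0.0005]
 [ 0.3947 -0.9188  0.0021]
 [ 0.0003 -0.0022 -1.    ]]
```

Checks pass: the bar measures 99 × 18 mm at z of about 0.21, the cap is 127 mm from the kettle axis, and the panel is 83 mm wide. Spout yaw is 0.986 and base yaw about 1.6. I'll close the fingers and move over the switch, with tool x towards the kettle.

Request:
{"api": "move_arm", "payload": {"plan": [{"x": 0.04, "y": -0.03, "z": 0, "yaw": -0.14, "fingers": 1}, {"x": 0.08, "y": -0.06, "z": 0, "yaw": -0.28, "fingers": 1}, {"x": 0.12, "y": -0.09, "z": 0, "yaw": -0.42, "fingers": 1}, {"x": 0.16, "y": -0.12, "z": 0, "yaw": -0.56, "fingers": 1}, {"x": 0.2, "y": -0.15, "z": 0, "yaw": -0.7, "fingers": 1}], "force": 40}}

```text
time: 0.6
eef_pos: [0.3915, -0.4013, 0.2495]
tcp_rot: [0.85, 0.527, 0.0, -0.0]
contact_force: [0.4, -0.2, -0.3]
opening: 0.146
finger_force: 0.0
```

```bash
cat > go.py <<'E'
import sys
from h import *
from scipy.spatial.transform import Rotation as R
def go(x,y,z,yaw):
    s=ctrl.get_state();M=R.from_quat(s["tcp_rot"]).as_matrix()
    w=np.arctan2(M[1,0],M[0,0]);print("t",s["time"],"pos",s["eef_pos"].round(4),"yaw",w.round(4),"z-axis",M[:,2].round(4),"q",s["qpos"].round(2),"open",round(s["opening"],3),"F",s["contact_force"].round(1),"ff",s["finger_force"])
    print("shift",(M.T@(np.array([x,y,z])-s["eef_pos"])).round(4),"yaw",round(-(yaw-w),4))
go(*map(float,sys.argv[1:]))
E
python3 go.py .594 -.048 .25 1.6
```

```text
t 0.6 pos [ 0.3915 -0.4013  0.2495] yaw 1.1111 z-axis [-3.e-04  7.e-04 -1.e+00] q [-0.98  0.04  1.86  0.    1.25 -0.52] open 0.146 F [ 0.4 -0.2 -0.3] ff 0.0
shift [ 4.065e-01  2.470e-02 -3.000e-04] yaw -0.4889
```

Request:
{"api": "move_arm", "payload": {"plan": [{"x": 0.048, "y": 0.003, "z": 0, "yaw": -0.1, "fingers": 1}, {"x": 0.096, "y": 0.006, "z": 0, "yaw": -0.2, "fingers": 1}, {"x": 0.144, "y": 0.009, "z": 0, "yaw": -0.3, "fingers": 1}, {"x": 0.192, "y": 0.012, "z": 0, "yaw": -0.4, "fingers": 1}, {"x": 0.24, "y": 0.015, "z": 0, "yaw": -0.49, "fingers": 1}]}}

```text
time: 1.1
eef_pos: [0.5125, -0.1936, 0.2497]
tcp_rot: [0.697, 0.717, -0.0, -0.0]
contact_force: [0.1, -1.2, -0.3]
opening: 0.001
finger_force: 0.0
```

```bash
python3 go.py .594 -.048 .15 1.6
```

```text
t 1.1 pos [ 0.5125 -0.1936  0.2497] yaw 1.5996 z-axis [-4.e-04  2.e-04 -1.e+00] q [-0.55  0.01  1.89 -0.    1.24 -0.58] open 0.001 F [ 0.1 -1.2 -0.3] ff 0.0
shift [0.1432 0.0857 0.0997] yaw -0.0004
```

Request:
{"api": "move_arm", "payload": {"plan": [{"x": 0.04, "y": 0.024, "z": 0, "yaw": 0, "fingers": 1}, {"x": 0.08, "y": 0.048, "z": 0, "yaw": 0, "fingers": 1}, {"x": 0.12, "y": 0.072, "z": 0.02, "yaw": 0, "fingers": 1}, {"x": 0.143, "y": 0.086, "z": 0.06, "yaw": 0, "fingers": 1}, {"x": 0.143, "y": 0.086, "z": 0.1, "yaw": 0, "fingers": 1}]}}

```text
time: 1.6
eef_pos: [0.5961, -0.0472, 0.1496]
tcp_rot: [0.697, 0.717, 0.001, 0.001]
contact_force: [0.8, -0.2, -0.9]
opening: 0.002
finger_force: 0.0
```

Request:
{"api": "move_arm", "payload": {"plan": [{"x": 0, "y": 0, "z": 0.04, "yaw": 0, "fingers": 1}, {"x": 0, "y": 0, "z": 0.06, "yaw": 0, "fingers": 1}, {"x": 0, "y": 0, "z": 0.08, "yaw": 0, "fingers": 1}, {"x": 0, "y": 0, "z": 0.08, "yaw": 0, "fingers": 1}, {"x": 0, "y": 0, "z": 0.08, "yaw": 0, "fingers": 1}]}}

```text
time: 2.1
eef_pos: [0.5942, -0.0504, 0.0698]
tcp_rot: [0.698, 0.716, -0.0, -0.0]
contact_force: [-0.5, 0.3, -0.3]
opening: -0.001
finger_force: 0.0
```

```bash
python3 go.py .594 -.048 .051 1.6
python3 - <<'E'
from h import *
o=[]
for n,(x,y) in(("top",(390,210)),("scene",(205,190))):
    im=ctrl.read_camera(n)[y:y+80,x:x+80,::-1]; o.append(cv2.resize(im,None,fx=5,fy=5,interpolation=cv2.INTER_CUBIC))
cv2.imwrite("pics/press.png",np.hstack(o))
E
```

```text
t 2.1 pos [ 0.5942 -0.0504  0.0698] yaw 1.5958 z-axis [-1.1e-03  3.0e-04 -1.0e+00] q [-0.25  0.33  1.89 -0.    0.93 -0.28] open -0.001 F [-0.5  0.3 -0.3] ff 0.0
shift [ 0.0024 -0.0001  0.0188] yaw -0.0042
```

View pics/press.png

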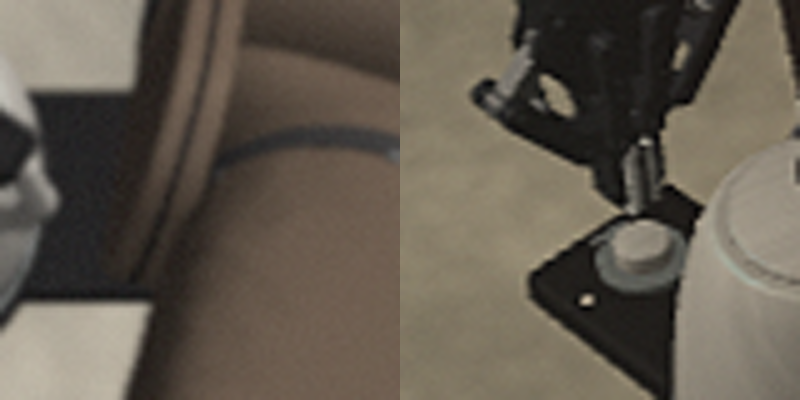

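The scene crop shows the closed fingertips at about (253,232), right over the cap at about (253,238). I'll press in small steps and watch the force.

Request:
{"api": "move_arm", "payload": {"plan": [{"x": 0.001, "y": 0, "z": 0.01, "yaw": 0, "fingers": 1}, {"x": 0.001, "y": 0, "z": 0.018, "yaw": 0, "fingers": 1}, {"x": 0.001, "y": 0, "z": 0.022, "yaw": 0, "fingers": 1}, {"x": 0.001, "y": 0, "z": 0.022, "yaw": 0, "fingers": 1}, {"x": 0.001, "y": 0, "z": 0.022, "yaw": 0, "fingers": 1}]}}

```text
time: 2.7
eef_pos: [0.5944, -0.0495, 0.0483]
tcp_rot: [0.698, 0.716, -0.0, -0.0]
contact_force: [-2.0, -0.4, 3.1]
opening: -0.001
finger_force: 1.4
```

Request:
{"api": "move_arm", "payload": {"plan": [{"x": 0, "y": 0, "z": 0.002, "yaw": 0, "fingers": 1}, {"x": 0, "y": 0, "z": 0.003, "yaw": 0, "fingers": 1}, {"x": 0, "y": 0, "z": 0.003, "yaw": 0, "fingers": 1}]}}

```text
time: 3.0
eef_pos: [0.5944, -0.0495, 0.0453]
tcp_rot: [0.698, 0.716, -0.0, -0.0]
contact_force: [-1.4, 0.3, 4.3]
opening: 0.0
finger_force: 2.3
```

Request:
{"api": "move_arm", "payload": {"plan": [{"x": 0, "y": 0, "z": 0.001, "yaw": 0, "fingers": 1}, {"x": 0, "y": 0, "z": 0.001, "yaw": 0, "fingers": 1}, {"x": 0, "y": 0, "z": 0.001, "yaw": 0, "fingers": 1}]}}

```text
time: 3.3
eef_pos: [0.5945, -0.0495, 0.0448]
tcp_rot: [0.698, 0.716, -0.0, -0.0]
contact_force: [-2.9, 0.7, 7.3]
opening: 0.002
finger_force: 3.6
```

Request:
{"api": "move_arm", "payload": {"plan": [{"x": 0, "y": 0, "z": 0.001, "yaw": 0, "fingers": 1}, {"x": 0, "y": 0, "z": 0.001, "yaw": 0, "fingers": 1}, {"x": 0, "y": 0, "z": 0.001, "yaw": 0, "fingers": 1}]}}

```text
time: 3.6
eef_pos: [0.5945, -0.0495, 0.0446]
tcp_rot: [0.698, 0.716, -0.0, -0.0]
contact_force: [-6.5, 1.7, 11.2]
opening: 0.001
finger_force: 5.8
```

The force now rises with no travel, and the TCP is at 0.0446, so the switch is fully down. I'll release it straight up.

Request:
{"api": "move_arm", "payload": {"plan": [{"x": 0, "y": 0, "z": -0.01, "yaw": 0, "fingers": 1}, {"x": 0, "y": 0, "z": -0.04, "yaw": 0, "fingers": 1}, {"x": 0, "y": 0, "z": -0.08, "yaw": 0, "fingers": 1}, {"x": 0, "y": 0, "z": -0.12, "yaw": 0, "fingers": 1}, {"x": 0, "y": 0, "z": -0.16, "yaw": 0, "fingers": 1}]}}

```text
time: 4.1
eef_pos: [0.5941, -0.0495, 0.2038]
tcp_rot: [0.698, 0.716, -0.0, -0.0]
contact_force: [-0.1, -0.1, -0.3]
opening: -0.002
finger_force: 0.0
```

Request:
{"api": "move_arm", "payload": {"plan": [{"x": 0, "y": 0, "z": -0.04, "yaw": 0.12, "fingers": 1}, {"x": 0, "y": 0, "z": -0.08, "yaw": 0.24, "fingers": 0.6}, {"x": 0, "y": 0, "z": -0.09, "yaw": 0.36, "fingers": 0}, {"x": 0, "y": 0, "z": -0.09, "yaw": 0.48, "fingers": 0}, {"x": 0, "y": 0, "z": -0.09, "yaw": 0.61, "fingers": 0}]}}

```text
time: 4.6
eef_pos: [0.5947, -0.0496, 0.2935]
tcp_rot: [0.882, 0.471, 0.001, 0.001]
contact_force: [-0.6, 0.1, -1.2]
opening: 0.683
finger_force: 0.0
```

```bash
python3 go.py .5895 .0785 .295 .986;  python3 - <<'E'
from h import *
o=[]
for n,(x,y) in(("top",(320,180)),("scene",(215,150))):
    im=ctrl.read_camera(n)[y:y+130,x:x+130,::-1]; o.append(cv2.resize(im,None,fx=3,fy=3,interpolation=cv2.INTER_CUBIC))
cv2.imwrite("pics/after.png",np.hstack(o))
E
```

```text
t 4.6 pos [ 0.5947 -0.0496  0.2935] yaw 0.9806 z-axis [ 1.8e-03 -5.0e-04 -1.0e+00] q [-0.25  0.08  1.73 -0.    1.33  0.34] open 0.683 F [-0.6  0.1 -1.2] ff 0.0
shift [ 0.1035 -0.0756 -0.0016] yaw -0.0054
```

View pics/after.png

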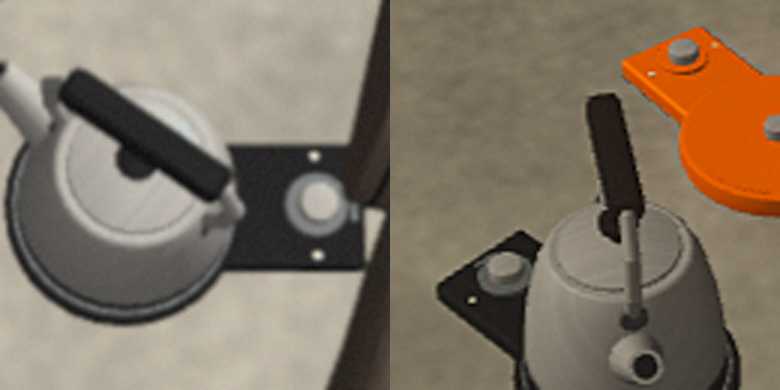

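The kettle is undisturbed and the switch is back up (cap at about (427,248) in the top view). The bar centre re-reads at about (368.5,224), the same as before. Next I'll move over the handle.

Request:
{"api": "move_arm", "payload": {"plan": [{"x": 0.03, "y": -0.022, "z": 0, "yaw": 0, "fingers": 0}, {"x": 0.06, "y": -0.044, "z": 0, "yaw": 0, "fingers": 0}, {"x": 0.09, "y": -0.066, "z": 0, "yaw": -0.005, "fingers": 0}, {"x": 0.104, "y": -0.076, "z": 0, "yaw": -0.005, "fingers": 0}, {"x": 0.104, "y": -0.076, "z": 0, "yaw": -0.005, "fingers": 0}]}}

```text
time: 5.2
eef_pos: [0.5882, 0.081, 0.2926]
tcp_rot: [0.879, 0.478, -0.0, -0.0]
contact_force: [1.4, -0.5, 0.1]
opening: 1.002
finger_force: 0.0
```

```bash
python3 go.py .5895 .0785 .205 .986
```

```text
t 5.2 pos [0.5882 0.081  0.2926] yaw 0.9958 z-axis [-4.e-04 -0.e+00 -1.e+00] q [-0.03  0.08  1.74 -0.    1.33  0.54] open 1.002 F [ 1.4 -0.5  0.1] ff 0.0
shift [-0.0014  0.0025  0.0876] yaw 0.0098
```

Request:
{"api": "move_arm", "payload": {"plan": [{"x": -0.001, "y": 0.002, "z": 0.02, "yaw": 0.01, "fingers": 0}, {"x": -0.001, "y": 0.002, "z": 0.045, "yaw": 0.01, "fingers": 0}, {"x": -0.001, "y": 0.002, "z": 0.07, "yaw": 0.01, "fingers": 0}, {"x": -0.001, "y": 0.002, "z": 0.088, "yaw": 0.01, "fingers": 0}, {"x": -0.001, "y": 0.002, "z": 0.088, "yaw": 0.01, "fingers": 0}]}}

```text
time: 5.7
eef_pos: [0.5878, 0.0759, 0.2011]
tcp_rot: [0.882, 0.471, -0.003, -0.001]
contact_force: [-0.2, 0.1, -0.1]
opening: 1.003
finger_force: 0.0
```

```bash
python3 go.py .5895 .0785 .205 .986;  python3 - <<'E'
from h import *
o=[]
for n,(x,y) in(("top",(320,180)),("scene",(215,150))):
    im=ctrl.read_camera(n)[y:y+130,x:x+130,::-1]; o.append(cv2.resize(im,None,fx=3,fy=3,interpolation=cv2.INTER_CUBIC))
cv2.imwrite("pics/grip.png",np.hstack(o))
E
```

```text
t 5.7 pos [0.5878 0.0759 0.2011] yaw 0.9806 z-axis [-7.1e-03 -4.0e-04 -1.0e+00] q [-0.04  0.16  1.82 -0.    1.17  0.55] open 1.003 F [-0.2  0.1 -0.1] ff 0.0
shift [ 0.0031 -0.0001 -0.0039] yaw -0.0054
```

View pics/grip.png

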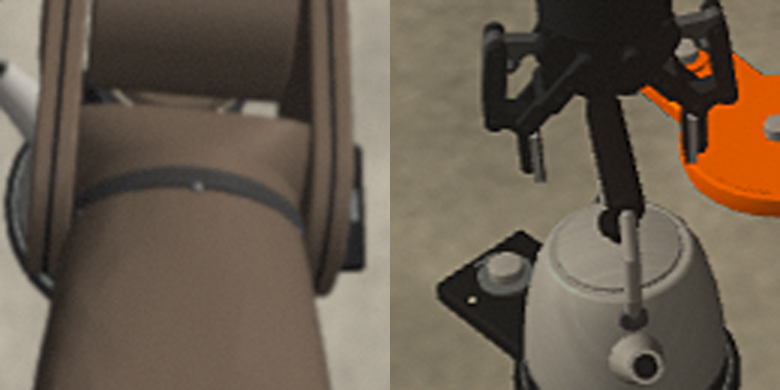

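The scene crop shows the open fingers at (535,160) and (693,140), evenly astride the bar at x≈613. A small trim and settle comes next, then closing.

Request:
{"api": "move_arm", "payload": {"plan": [{"x": 0.001, "y": 0, "z": 0, "yaw": 0, "fingers": 0}, {"x": 0.001, "y": 0, "z": 0, "yaw": 0, "fingers": 0}, {"x": 0.001, "y": 0, "z": 0, "yaw": 0, "fingers": 0}]}}

```text
time: 6.1
eef_pos: [0.5908, 0.078, 0.2063]
tcp_rot: [0.882, 0.471, 0.001, 0.001]
contact_force: [-0.0, -0.2, -0.8]
opening: 0.997
finger_force: 0.0
```

```bash
python3 go.py .5895 .0785 .205 .986
```

```text
t 6.1 pos [0.5908 0.078  0.2063] yaw 0.981 z-axis [ 2.2e-03 -2.0e-04 -1.0e+00] q [-0.04  0.15  1.82 -0.    1.17  0.55] open 0.997 F [-0.  -0.2 -0.8] ff 0.0
shift [-0.0003 -0.0014  0.0013] yaw -0.005
```

Request:
{"api": "move_arm", "payload": {"plan": [{"x": 0, "y": -0.001, "z": 0.001, "yaw": -0.005, "fingers": 0.5}, {"x": 0, "y": -0.001, "z": 0.001, "yaw": -0.005, "fingers": 0.6}, {"x": 0, "y": -0.001, "z": 0.001, "yaw": -0.005, "fingers": 0.65}, {"x": 0, "y": -0.001, "z": 0.001, "yaw": -0.005, "fingers": 0.7}, {"x": 0, "y": -0.001, "z": 0.001, "yaw": -0.005, "fingers": 0.75}], "force": 30}}

```text
time: 6.6
eef_pos: [0.5896, 0.0783, 0.204]
tcp_rot: [0.881, 0.473, 0.0, 0.001]
contact_force: [1.8, -2.0, 0.3]
opening: 0.254
finger_force: 18.7
```

Request:
{"api": "move_arm", "payload": {"plan": [{"x": 0, "y": 0, "z": 0, "yaw": 0, "fingers": 0.8}, {"x": 0, "y": 0, "z": 0, "yaw": 0, "fingers": 0.9}, {"x": 0, "y": 0, "z": 0, "yaw": 0, "fingers": 1}, {"x": 0, "y": 0, "z": 0, "yaw": 0, "fingers": 1}]}}

```text
time: 7.0
eef_pos: [0.5895, 0.0784, 0.2041]
tcp_rot: [0.881, 0.473, 0.0, 0.0]
contact_force: [2.1, -1.6, -0.4]
opening: 0.253
finger_force: 30.7
```

```bash
python3 go.py .5895 .0785 .205 .986
```

```text
t 7.0 pos [0.5895 0.0784 0.2041] yaw 0.9858 z-axis [ 5.e-04 -5.e-04 -1.e+00] q [-0.04  0.15  1.82 -0.    1.17  0.55] open 0.253 F [ 2.1 -1.6 -0.4] ff 30.686800181865692
shift [ 0.0001 -0.0001 -0.0009] yaw -0.0002
```

Grasped: opening 0.253 is 21.5 mm, which matches the 22 mm bar. I'll firm up the grip and lift slowly.

Request:
{"api": "move_arm", "payload": {"plan": [{"x": 0, "y": 0.0005, "z": 0, "yaw": 0, "fingers": 1}, {"x": 0, "y": 0.0005, "z": 0, "yaw": 0, "fingers": 1}, {"x": 0, "y": 0.0005, "z": -0.002, "yaw": 0, "fingers": 1}, {"x": 0, "y": 0.0005, "z": -0.005, "yaw": 0, "fingers": 1}, {"x": 0, "y": 0.0005, "z": -0.008, "yaw": 0, "fingers": 1}], "force": 90}}

```text
time: 7.5
eef_pos: [0.588, 0.0788, 0.2097]
tcp_rot: [0.881, 0.473, -0.002, -0.002]
contact_force: [0.1, -0.2, -8.4]
opening: 0.241
finger_force: 88.1
```

```bash
python3 go.py .5895 .0785 .306 .986;python3 -c "
from h import *;print(ctrl.get_state()['wrist_torque'])"
```

```text
t 7.5 pos [0.588  0.0788 0.2097] yaw 0.986 z-axis [-5.4e-03  8.0e-04 -1.0e+00] q [-0.04  0.15  1.82  0.    1.18  0.55] open 0.241 F [ 0.1 -0.2 -8.4] ff 88.13210964202881
shift [ 0.0003  0.0009 -0.0963] yaw -0.0
[0.02732275 0.0257409  0.01846641]
```

Request:
{"api": "move_arm", "payload": {"plan": [{"x": 0, "y": 0, "z": -0.004, "yaw": 0, "fingers": 1}, {"x": 0, "y": 0, "z": -0.009, "yaw": 0, "fingers": 1}, {"x": 0, "y": 0, "z": -0.014, "yaw": 0, "fingers": 1}, {"x": 0, "y": 0, "z": -0.02, "yaw": 0, "fingers": 1}, {"x": 0, "y": 0, "z": -0.026, "yaw": 0, "fingers": 1}]}}

```text
time: 8.0
eef_pos: [0.5898, 0.0784, 0.2387]
tcp_rot: [0.881, 0.473, 0.0, 0.0]
contact_force: [0.7, -1.2, -7.2]
opening: 0.244
finger_force: 88.1
```

Request:
{"api": "move_arm", "payload": {"plan": [{"x": 0, "y": 0, "z": -0.008, "yaw": 0, "fingers": 1}, {"x": 0, "y": 0, "z": -0.016, "yaw": 0, "fingers": 1}, {"x": 0, "y": 0, "z": -0.024, "yaw": 0, "fingers": 1}, {"x": 0, "y": 0, "z": -0.032, "yaw": 0, "fingers": 1}, {"x": 0, "y": 0, "z": -0.04, "yaw": 0, "fingers": 1}]}}

```text
time: 8.5
eef_pos: [0.5898, 0.0784, 0.2788]
tcp_rot: [0.881, 0.473, 0.0, 0.0]
contact_force: [0.2, 0.0, -7.5]
opening: 0.241
finger_force: 88.2
```

Request:
{"api": "move_arm", "payload": {"plan": [{"x": 0, "y": 0, "z": -0.008, "yaw": 0, "fingers": 1}, {"x": 0, "y": 0, "z": -0.016, "yaw": 0, "fingers": 1}, {"x": 0, "y": 0, "z": -0.022, "yaw": 0, "fingers": 1}, {"x": 0, "y": 0, "z": -0.027, "yaw": 0, "fingers": 1}, {"x": 0, "y": 0, "z": -0.029, "yaw": 0, "fingers": 1}]}}

```text
time: 9.0
eef_pos: [0.59, 0.0783, 0.3078]
tcp_rot: [0.881, 0.473, 0.0, 0.0]
contact_force: [0.8, 0.4, -7.3]
opening: 0.244
finger_force: 88.3
```

Request:
{"api": "move_arm", "payload": {"plan": [{"x": 0, "y": 0, "z": 0, "yaw": 0, "fingers": 1}, {"x": 0, "y": 0, "z": 0, "yaw": 0, "fingers": 1}, {"x": 0, "y": 0, "z": 0, "yaw": 0, "fingers": 1}, {"x": 0, "y": 0, "z": 0, "yaw": 0, "fingers": 1}, {"x": 0, "y": 0, "z": 0, "yaw": 0, "fingers": 1}]}}

```text
time: 9.5
eef_pos: [0.5897, 0.0784, 0.3068]
tcp_rot: [0.881, 0.473, -0.0, -0.0]
contact_force: [-0.4, 0.1, -8.3]
opening: 0.244
finger_force: 88.3
```

```bash
python3 go.py .5895 .0785 .306 .986;  python3 - <<'E'
from h import *
cv2.imwrite("pics/end.png",ctrl.read_camera("scene")[...,::-1]); print(ctrl.get_state()["wrist_torque"])
E
```

```text
t 9.5 pos [0.5897 0.0784 0.3068] yaw 0.9858 z-axis [-5.e-04  0.e+00 -1.e+00] q [-0.04  0.07  1.72  0.    1.35  0.55] open 0.244 F [-0.4  0.1 -8.3] ff 88.27945947647095
shift [ 0.     -0.0002  0.0008] yaw -0.0002
[-0.06746619  0.06380659  0.00120779]
```

View pics/end.png

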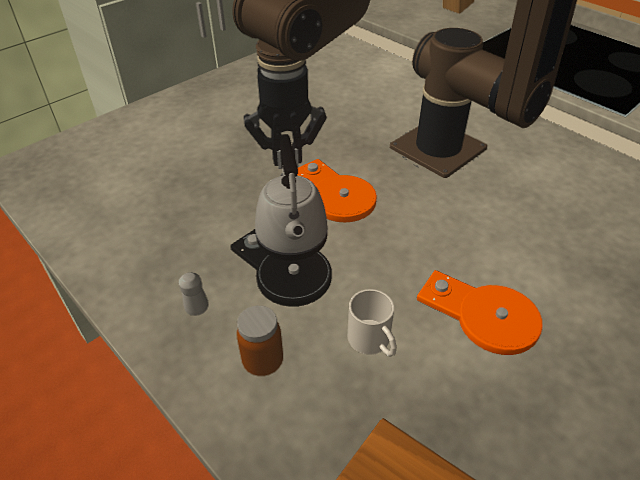

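The kettle hangs level at (292,222) in the scene view, about 10.3 cm above its base at (294,276). The mug, jar and shaker are where they stood. I'll hand it in.

```bash
python3 -c "
from plant import ctrl;print(ctrl.sign_off())"
```

```text
the job is handed in; nothing more can be done
None
```

I pressed the switch fully down and let it come back up. The arm now holds the kettle level and still about 10 cm above its base, the mug, jar and shaker are where they stood, and the job is handed in.

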